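Sort the chisels and screwdrivers back into their racks

ROBOT

A 7-joint arm with a two-finger parallel gripper is mounted at the origin on a cart in front of the work surface, level with it; the furniture and walls round the work are solid. World frame = base frame: x ahead of the robot, y to its left, z up, the work surface at z = 0. Lengths are in m, angles in rad, forces in N, time in s.
With the tool pointing down it reaches from about 0.4 to 0.875 m from the base axis. Payload 19.3 kg.
Tool frame: the origin (TCP) lies at the very end of the fingers, on their centre line; the grasp point (between the pads) lies 19 mm behind it; z points along the fingers, y is the line along which they close (so a half turn about z gives the same grasp; the last joint's range is limited). The gripper opens to 85 mm and grips with 20 to 120 N. Pads are 22 mm wide; open, the fingers measure 114 mm over their backs; the gripper's body (76 mm by 85 mm) begins 54 mm behind the grasp point. The pads swing forward as they close: fully open they stand 13 mm farther back than shut.
Start: joints at [-1.217, 0.521, -0.036, 1.599, 0.021, 1.021, -0.113], TCP at [0.257, 0.57, 0.231] pointing down, gripper open.
Joint ranges: [-2.91, 2.91], [-0.3, 2.13], [-1.5, 1.42], [0.17, 2.43], [-1.26, 4.41], [0.16, 1.93], [-2.52, 2.52]. Speed limits (rad/s): [1.89, 1.89, 2.39, 2.39, 3.01, 3.01, 3.01].

INTERFACE

Orientations are given as [roll, pitch, yaw] about the fixed x, y, z axes, in that order (R = Rz(yaw) Ry(pitch) Rx(roll)).
In Python, from workcell import bot gives the robot as it stands.
- The arm moves only by the shell command python3 -m crank 'ROWS' [FORCE]. ROWS is a JSON object of lists of equal length, an entry for each row: "travel": the shift along the world's x, y, z in cm, a list of three; "turn": the turn, a rotation vector about the world's x, y, z in degrees, a list of three; "gripper": the closure, from 0 (fully open) to 1 (shut). A call has exactly 5 rows; each row is the pose to reach, as a shift and turn from the pose commanded when the call began; what a row does not reach only later rows make up. A row lasts 1/10 s, in which the tool goes at most 50 mm and 8.59 degrees, less where a joint would pass 70% of its speed; a pose out of reach is approached as far as the arm can. A call with a gripper value outside its range is refused whole. The fingers move at their own pace and stop on an object; FORCE is the grip in N (left out, the last holds). Time passes only in rows, so rows that repeat a pose let the fingers close, or fill a call up. It gives the time, the measured TCP pose, the force, the opening and the grip force at its end, in the units of the state.
- bot.observe(): the state, without advancing time (a new reading comes with each control period).
- bot.grab_frame(name): name is "side" or "top"; returns a dict with "pixels" (384x512x3 uint8, red, green, blue), "fx", "fy", "cx", "cy" (pixels), "dist" ([k1, k2, p1, p2, k3] as OpenCV has them; the pictures are not rectified), "extrinsics" (4x4, takes a point from world to camera coordinates). Camera axes: x right, y down, z forward; pixel columns grow to the right and rows downward; lengths in m; the calibration is good to about 2 mm. A picture is of the moment at which its call begins. There is no depth.
- bot.job_done(): hands the job in; it is judged then, once.
The state is a dict: "clock": time; "qpos": joint angles; "qd": joint speeds; "joint_efforts": joint torques, N m; "position": TCP position; "tool_rot": TCP orientation; "force": force on the tool from outside, world axes, zero at the start; "moment": the same for the moment, N m; "grip_width": finger opening in m; "finger_force": force on a finger pad.
Only numpy, scipy, OpenCV 4.12 (cv2) and the standard library are available. Lean on these libraries where they do the work, as an engineer would, in place of code of your own. Each camera call takes 0.05 s, during which the arm holds its last target. There are 200 camera calls.

TASK

The chisels and screwdrivers have got mixed up on the bench. Lay each one back in the bay cut for it - the narrow chisel in the narrow-slot bay and the broad chisel in the wide-slot bay of the dark wooden chisel rack, the short screwdriver in the short bay and the long one in the long bay of the blue screwdriver rack - handle in the wide notch, blade or shaft down in the slot, lying flat on its outline between the end stops. Set the tools down rather than dropping them, and leave the tape measure, the jar of nails and the piece of wood behind the racks where they are.

Things in the scene. Friction and masses are not known exactly. Their poses are not given: they have to be found in the camera images.
- chisel_6: narrow chisel, dark brown handle, 27 x 260 x 27 mm, lying flat, 0.14 kg. Origin: middle of its length, on the underside; y towards the butt of the handle, z up. Handle y = +5 to +130 mm, 28 wide, 27 high; blade 6 mm wide, to y = -130 mm, 4 to 14 mm up. Grip the handle across, near y = +45 mm
- chisel_18: broad chisel, light wooden handle, 27 x 260 x 27 mm, lying flat, 0.14 kg. Origin: middle of its length, on the underside; y towards the butt of the handle, z up. Handle y = +5 to +130 mm, 28 wide, 27 high; blade 18 mm wide, to y = -130 mm, 4 to 14 mm up. Grip the handle across, near y = +45 mm
- screwdriver_yellow: short screwdriver, yellow handle, 27 x 174 x 22 mm, lying flat, 0.09 kg. Origin: middle of its length, on the underside; y towards the butt of the handle, z up. Handle y = -3 to +87 mm, 28 wide, 22 high; shaft 6 mm thick, to y = -87 mm, its middle 11 mm up. Grip the handle across, near y = +35 mm
- screwdriver_long: long screwdriver, dark green handle, 33 x 277 x 26 mm, lying flat, 0.09 kg. Origin: middle of its length, on the underside; y towards the butt of the handle, z up. Handle y = +24 to +138 mm, 32 wide, 26 high; shaft 8 mm thick, to y = -138 mm, its middle 13 mm up. Grip the handle across, near y = +48 mm
- chisel_rack: fixed dark wood rack, 132 x 304 x 30 mm. Origin: middle of underside; y to the handle end. Base top 10 mm up, cork outlines of the tools; a tool lies on it, origin at y = 0, y along rack y. Bays: narrow chisel x = -33 mm (blade slot 17 wide), broad x = +33 (slot 27). Blade rail y = -70, handle rail y = +108 (notches 38), rails 14 thick, 30 high. Stops y = -140, +140, 26 high; edging 15
- screwdriver_rack: fixed blue rack, 132 x 316 x 30 mm. Origin: middle of underside; y to the handle end. Base top 10 mm up, grey outlines of the tools; a tool lies on it, origin at y = 0, y along rack y. Bays: short x = -33 mm (stops y = -96, +96; handle notch 36 wide), long x = +33 (stops y = -147, +147; notch 42). Shaft rail y = -50 (slots 18), handle rail y = +72; 14 thick, 30 high. Stops 26 high; edging 15
- tape_measure: yellow and black pocket tape measure standing on the bench, 37 x 91 x 66 mm; origin: middle of its underside. To be left alone
- nail_jar: glass jar of nails with a tan lid, 66 mm across, 88 mm high; origin: middle of its underside. To be left alone
- offcut: flat piece of softwood behind the racks, 66 x 170 x 19 mm; origin: middle of its underside. To be left alone

How it is judged:
By the outcome, as a careful person would: the job done as asked, in the order asked, and still so for the second after the job is handed in, with the robot touching nothing.
It also fails if it takes over 128 s, if anything falls off the work surface, if the arm or the gripper's body presses on something with over 40 N, if the wrist force passes 120 N, or if a joint passes its speed limit or range.

## Working session

There is one attempt and no reset: what is moved stays moved. The work goes in short steps, Python scripts to look and compute and a shell command to move; the robot and the scene stay as the last step left them, time stands still between calls to the robot, and variables do not carry over. Pictures are saved under pics/ and viewed, at most 14 in all, crops included, and the job is handed in when it is done.

```bash
mkdir -p pics; ls
cat > h.py <<'E'
import numpy as np, cv2, json
from workcell import bot
def cap(name,fn):
    f=bot.grab_frame(name); cv2.imwrite(fn,f["pixels"][:,:,::-1])
    np.savez('%s.npz'%name,**{k:np.array(v) for k,v in f.items()}); return f
def load(name): return np.load('%s.npz'%name)
def K(f): return np.array([[f["fx"],0,f["cx"]],[0,f["fy"],f["cy"]],[0,0,1.]],float)
def px2w(f,uv,z):
    p=cv2.undistortPoints(np.array(uv,float).reshape(-1,1,2),K(f),np.array(f["dist"],float)).reshape(-1,2)
    E=np.array(f["extrinsics"]);R=E[:3,:3];c=-R.T@E[:3,3]
    d=np.c_[p,np.ones(len(p))]@R
    return c+d*((np.broadcast_to(z,len(p))-c[2])/d[:,2])[:,None]
def w2px(f,P):
    E=np.array(f["extrinsics"])
    return cv2.projectPoints(np.array(P,float).reshape(-1,1,3),cv2.Rodrigues(E[:3,:3])[0],E[:3,3],K(f),np.array(f["dist"],float))[0].reshape(-1,2)
E
python3 - <<'E'
from h import *
for n in("top","side"):
    f=cap(n,f'pics/{n}0.png'); E=f["extrinsics"]; print(n,-E[:3,:3].T@E[:3,3],E[2,:3],f["fx"])
im=cv2.imread('pics/top0.png'); cv2.imwrite('pics/top0b.png',cv2.resize(im,(800,600),interpolation=cv2.INTER_CUBIC))
print(bot.observe())
E
```

```text
pics
top [0.31217998 0.02727599 1.43038526] [ 0.16801911 -0.00768999 -0.98575374] 404.80236022271873
side [0.48290733 1.60594045 0.70155062] [ 0.05813653 -0.92300762 -0.38036439] 426.2617572466632
{'clock': 0.1, 'qpos': array([-1.21715441,  0.5219182 , -0.0363123 ,  1.59993469,  0.02121171,
        1.02108879, -0.11278886]), 'qd': array([ 0.00063723, -0.00293093,  0.00218094, -0.00181286,  0.00026219,
        0.00080828, -0.00070919]), 'joint_efforts': array([ 4.93803280e-03, -9.28487778e+01,  1.98517598e+00, -3.70524931e+01,
        1.83657871e-02,  5.43006361e-03, -1.71702673e-06]), 'position': array([0.25696339, 0.56941645, 0.23081186]), 'tool_rot': array([-3.14063253e+00,  8.39964759e-05,  2.71774364e+00]), 'force': array([ 0.10220408, -0.75485931, -0.18425474]), 'moment': array([0.04926653, 0.02547459, 0.01280659]), 'finger_force': 0.0, 'grip_width': 0.08577653547929973}
```

View pics/top0b.png

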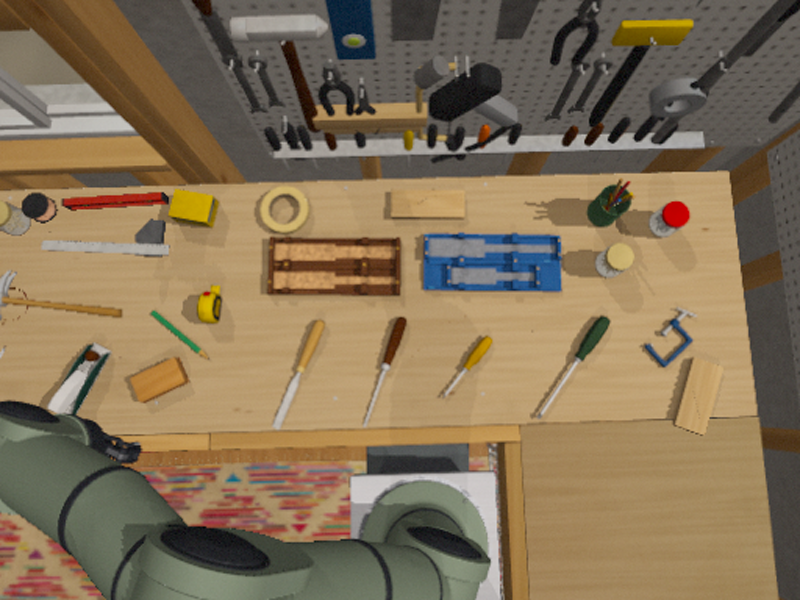

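View pics/side0.png

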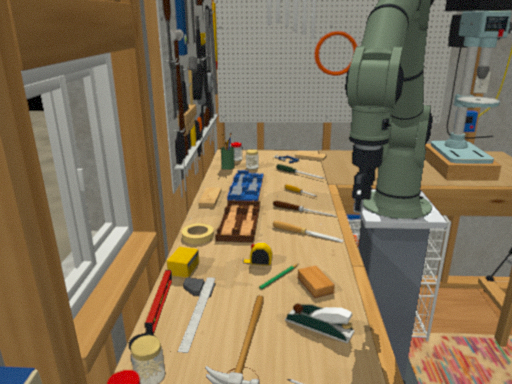

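The top view (800x600 scaling) has the chisel rack at about (335,266) and the blue rack at (492,262). The broad chisel runs from (320,322) to (278,425), the narrow one from (403,320) to (367,422). The yellow driver runs from (490,340) to (445,395), the green from (605,320) to (540,414). The side view shows the same layout end-on.

Run:
```python
from h import *
im=cv2.imread('pics/top0.png')
a=im[195:275,165:405]; cv2.imwrite('pics/c1.png',cv2.resize(a,None,fx=3.33,fy=3.33,interpolation=cv2.INTER_CUBIC))
b=im[145:195,165:365]; cv2.imwrite('pics/c2.png',cv2.resize(b,None,fx=4,fy=4,interpolation=cv2.INTER_CUBIC))
```

```text
(no output)
```

View pics/c1.png

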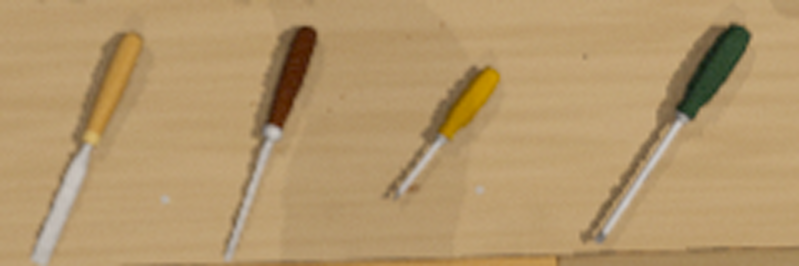

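View pics/c2.png

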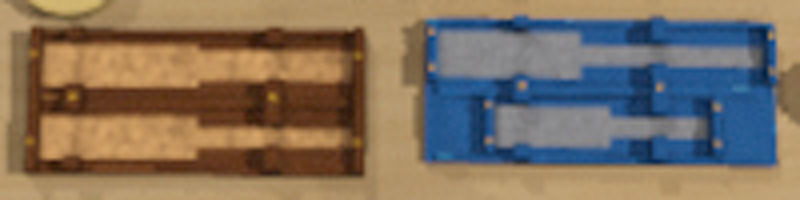

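```bash
cat > m.py <<'E'
from h import *
f=load('top'); im=f['pixels']; 
S=8
def handle(box,lo,hi,L,zmid,name):
    x0,y0,x1,y1=box
    c=cv2.resize(im[y0:y1,x0:x1],None,fx=S,fy=S,interpolation=cv2.INTER_CUBIC)
    hsv=cv2.cvtColor(c,cv2.COLOR_RGB2HSV); m=cv2.inRange(hsv,np.array(lo),np.array(hi))
    m=cv2.morphologyEx(m,cv2.MORPH_OPEN,np.ones((7,7)))
    n,l,st,ce=cv2.connectedComponentsWithStats(m); k=1+np.argmax(st[1:,4]); 
    p=np.argwhere(l==k)[:,::-1].astype(float)
    nat=(p+.5)/S-.5+[x0,y0]
    w=px2w(f,nat,zmid)[:,:2]; 
    mu=w.mean(0); d=np.linalg.svd(w-mu,full_matrices=False)[2][0]; d*=np.sign(d[0])
    t=(w-mu)@d; s=(w-mu)@[-d[1],d[0]]; a,b=np.percentile(t,[.2,99.8]);
    print(name,'len',round((b-a)*1e3,1),'wid',round(1e3*np.ptp(np.percentile(s,[1,99])),1),'butt',mu+b*d,'neck',mu+a*d,'hdg',round(np.degrees(np.arctan2(d[1],d[0])),2))
    return m
if __name__=='__main__':
    ms=[handle((180,195,215,242),(8,110,120),(22,255,255),.125,.0135,'c18'),
    handle((240,195,265,240),(0,130,30),(12,255,150),.125,.0135,'c6'),
    handle((290,205,325,240),(18,190,110),(32,255,255),.09,.011,'sy'),
    handle((360,195,395,235),(50,60,20),(90,255,140),.114,.013,'sl')]
    # tips by click, from c1
    for n,uv,z in(('c18',(38,262),.009),('c6',(229,258),.009),('sy',(396,195),.011),('sl',(600,238),.013)):
        q=[(uv[0]+.5)/3.333-.5+165,(uv[1]+.5)/3.333-.5+195]; print(n,'tip',px2w(f,[q],z)[0])
    h=max(m.shape[0] for m in ms)
    cv2.imwrite('pics/ms.png',np.hstack([cv2.copyMakeBorder(m,0,h-m.shape[0],0,9,cv2.BORDER_CONSTANT,value=128) for m in ms])[::2,::2])
    for n,pts in(('cr',[(27,30),(365,30),(365,175),(27,175)]),('sr',[(424,18),(776,22),(776,164),(424,160)])):
        print(n,px2w(f,[((u+.5)/4-.5+165,(v+.5)/4-.5+145) for u,v in pts],.02)[:,:2])
E
python3 m.py
```

```text
c18 len 127.1 wid 39.1 butt [0.49564653 0.21944852] neck [0.37902588 0.27004838] hdg -23.46
c6 len 48.0 wid 18.2 butt [0.49166944 0.03538982] neck [0.4453651  0.04799085] hdg -15.22
sy len 86.2 wid 23.7 butt [ 0.44279722 -0.16056833] neck [ 0.37739463 -0.10443494] hdg -40.64
sl len 108.9 wid 25.2 butt [ 0.47826664 -0.42597675] neck [ 0.39242883 -0.35892657] hdg -37.99
c18 tip [0.25895684 0.32065408 0.009     ]
c6 tip [0.25737783 0.12335451 0.009     ]
sy tip [ 0.31644713 -0.0513701   0.011     ]
sl tip [ 0.2659977  -0.26043841  0.013     ]
cr [[0.68577662 0.33731065]
 [0.67672991 0.03415455]
 [0.54502379 0.03777148]
 [0.55383376 0.33624415]]
sr [[ 0.6862682  -0.01909902]
 [ 0.67349745 -0.33549094]
 [ 0.54413005 -0.32631716]
 [ 0.55691983 -0.01474273]]
```

View pics/ms.png

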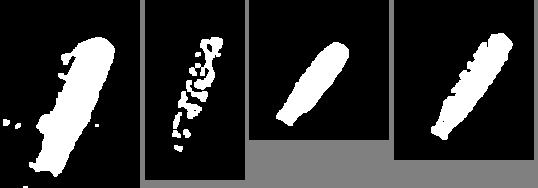

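The masks pick up the light, yellow and green handles cleanly; the brown one is patchy, so I'll fit it by hand. Next I'll overlay models on an enlarged image.

```bash
cat > ov.py <<'E'
from h import *
import sys
# name: butt xy, tip xy (estimates), Ly, handle y0, hz, hw, bladez
T={'c18':((.4956,.2194),(.259,.3207),.260,.005,.0135,.028,.009,.018),
'c6':((.4935,.0345),(.2574,.1234),.260,.005,.0135,.028,.009,.006),
'sy':((.4428,-.1606),(.3164,-.0514),.174,-.003,.011,.028,.011,.006),
'sl':((.4783,-.4260),(.2660,-.2604),.277,.024,.013,.032,.013,.008)}
R={'cr':(.615,.1865,1.6),'sr':(.615,-.174,2.0)} # x,y,yaw deg
def pose(n):
    b,t,L,*_=T[n]; b=np.array(b);t=np.array(t); d=(b-t)/np.linalg.norm(b-t); return (b+t)/2,np.degrees(np.arctan2(d[1],d[0])),np.linalg.norm(b-t)
def W(c,h,pts): # local (x,y,z), y axis at heading h deg
    h=np.radians(h); dy=np.array([np.cos(h),np.sin(h),0]); dx=np.array([np.sin(h),-np.cos(h),0])
    return np.array([np.r_[c,0]+p[0]*dx+p[1]*dy+[0,0,p[2]] for p in pts])
def box(x0,x1,y0,y1,z): return [(x0,y0,z),(x1,y0,z),(x1,y1,z),(x0,y1,z)]
def draw(f,img,S,x0,y0):
    def pl(P,col): 
        q=(w2px(f,P)+.5-[x0,y0])*S-.5; cv2.polylines(img,[np.round(q*8).astype(np.int32)],True,col,1,cv2.LINE_AA,3)
    for n,(b,t,L,h0,hz,hw,bz,bw) in T.items():
        c,h,_=pose(n)
        pl(W(c,h,box(-hw/2,hw/2,h0,L/2,hz)),(0,0,255)); pl(W(c,h,box(-bw/2,bw/2,-L/2,h0,bz)),(255,0,255))
    for n,(x,y,a) in R.items():
        c=(x,y);h=90+a; L=.152 if n=='cr' else .158
        pl(W(c,h,box(-.066,.066,-L,L,0)),(0,255,0))
        bays=[(-.033,.130,.13),(.033,.130,.13)] if n=='cr' else [(-.033,.087,.087),(.033,.1385,.1385)]
        for k,(bx,l,_) in enumerate(bays):
            hw=.028 if n=='cr' or k==0 else .032
            h0={'cr':.005,'sr':(-.003,.024)[k]}[n]
            pl(W(c,h,box(bx-hw/2,bx+hw/2,h0,l,.01)),(255,255,0))
            sy=.140 if n=='cr' else (.096,.147)[k]
            pl(W(c,h,[(bx-.033,sy,.026),(bx+.033,sy,.026)]),(255,255,255)); pl(W(c,h,[(bx-.033,-sy,.026),(bx+.033,-sy,.026)]),(255,255,255))
        for ry in((-.07,.108) if n=='cr' else (-.05,.072)): pl(W(c,h,box(-.066,.066,ry-.007,ry+.007,.03)),(0,255,255))
if __name__=='__main__':
    f=load('top'); im=f['pixels'][:,:,::-1]
    out=[]
    for x0,y0,x1,y1,S in((165,197,285,272,3),(285,197,405,272,3)): 
        c=cv2.resize(im[y0:y1,x0:x1],None,fx=S*2.2,fy=S*2.2,interpolation=cv2.INTER_CUBIC); draw(f,c,S*2.2,x0,y0); out.append(c[:,:])
    cv2.imwrite('pics/ovt%s.png'%sys.argv[1],cv2.resize(np.vstack(out),None,fx=.6,fy=.6) if 0 else np.vstack(out)[:600*9] )
    a=np.vstack(out); s=min(800/a.shape[1],600/a.shape[0],1); cv2.imwrite('pics/ovt%s.png'%sys.argv[1],cv2.resize(a,None,fx=s,fy=s,interpolation=cv2.INTER_AREA))
    S=7.5; out=[]
    for x0,y0,x1,y1 in((165,147,265,194),(265,145,365,192)):
        c=cv2.resize(im[y0:y1,x0:x1],None,fx=S,fy=S,interpolation=cv2.INTER_CUBIC); draw(f,c,S,x0,y0); out.append(c)
    a=np.vstack(out); s=min(800/a.shape[1],600/a.shape[0],1); cv2.imwrite('pics/ovr%s.png'%sys.argv[1],cv2.resize(a,None,fx=s,fy=s,interpolation=cv2.INTER_AREA))
E
python3 ov.py 1
```

```text
(no output)
```

View pics/ovt1.png

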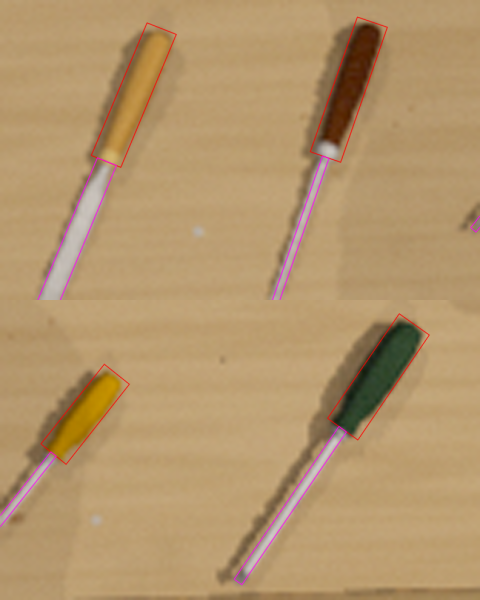

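View pics/ovr1.png

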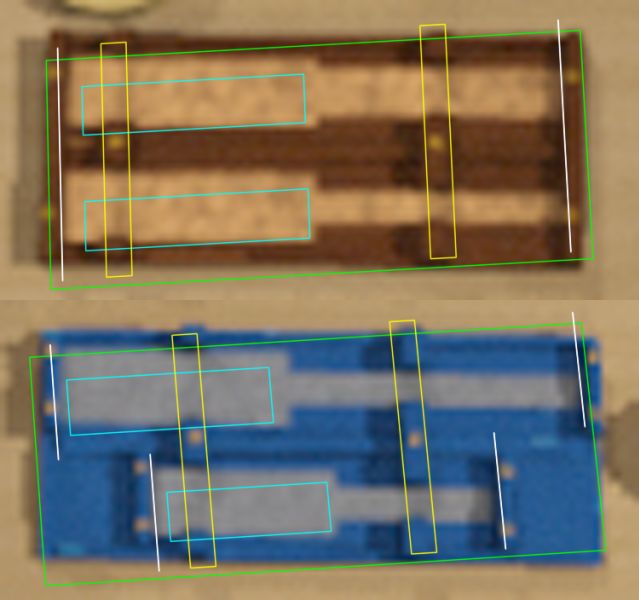

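The tool overlays fit to within about 1 px. The racks are turned by about -2° relative to my guess. The brass screws on the stops and rails show clearly, e.g. (46,72), (572,75), (115,142) and (435,142), so I'll fit the rack poses to screws and cork centres.

```bash
cat > rf.py <<'E'
from ov import *
from scipy.optimize import least_squares
f=load('top'); k=7.5*639/750
D={'cr':(165,147,0,[(46,72,'s',.14,.026),(46,212,'-s',.14,.026),(572,75,'s',-.14,.026),(572,213,'-s',-.14,.026),(115,142,0,.108,.03),(435,142,0,-.07,.03),
 (190,92,.033,None,.01),(430,93.5,.033,None,.01),(190,206,-.033,None,.01),(430,207,-.033,None,.01)]),
 'sr':(265,145,300,[(195,437,0,.072,.03),(413,438,0,-.05,.03),(140,467,'a',.096,.026),(141,523,'b',.096,.026),(506,470,'a',-.096,.026),(508,530,'b',-.096,.026),
 (50,407,'c',.147,.026),(592,412,'c',-.147,.026),(170,386,.033,None,.01),(470,390,.033,None,.01),(240,503,-.033,None,.01),(410,503,-.033,None,.01)])}
for n,(x0,y0,oy,pts) in D.items():
    uv=np.array([((p[0]+.5)/k-.5+x0,(p[1]-oy+.5)/k-.5+y0) for p in pts])
    w=px2w(f,uv,[p[4] for p in pts])[:,:2]
    def res(v,full=False):
        h=np.radians(90+v[2]); dy=np.array([np.cos(h),np.sin(h)]); dx=np.array([np.sin(h),-np.cos(h)])
        o=[]
        for p,q in zip(pts,w):
            lx=(q-v[:2])@dx; ly=(q-v[:2])@dy
            ex={'s':v[3],'-s':-v[3],'a':v[3],'b':v[4],'c':v[5]}.get(p[2],p[2])
            o+= [lx-ex, 0 if p[3] is None else ly-p[3]]
        return np.array(o)*1e3
    r=least_squares(res,[.615,.18 if n=='cr' else -.17,0,.03,-.05,.02],x_scale=[.01,.01,1,.01,.01,.01]); print(n,r.x); print(np.round(r.fun.reshape(-1,2),1).tolist())
E
python3 rf.py
```

```text
cr [ 0.61818849  0.1878654  -1.83127313  0.03941709 -0.05        0.02      ]
[[0.8, 7.9], [0.2, 4.7], [-0.3, -5.6], [0.3, -6.0], [-0.4, -0.9], [-0.0, -0.1], [-0.3, 0.0], [-0.9, 0.0], [0.4, 0.0], [0.1, 0.0]]
sr [ 0.61706919 -0.17464993 -2.25522466 -0.01666148 -0.04939067  0.01690703]
[[-0.4, -0.6], [0.3, 0.4], [-0.2, 5.6], [1.0, 5.1], [0.2, -5.7], [-1.0, -5.9], [-0.1, 4.7], [0.1, -3.6], [0.3, 0.0], [-0.2, 0.0], [-0.5, 0.0], [0.5, 0.0]]
```

```bash
sed -i "s/^R={.*/R={'cr':(.6182,.1879,-1.83),'sr':(.6171,-.1746,-2.26)}/" ov.py
cat > d.py <<'E'
import sys
from ov import *
G={'c6':.045,'c18':.045,'sy':.035,'sl':.046}
def tgt(n,place):
    if not place: c,h,_=pose(n)
    else:
        x,y,a=R['cr' if n[0]=='c' else 'sr']; h=90+a; c=W((x,y),h,[(-.033 if n in('c6','sy') else .033,0,0)])[0][:2]
    return W(c,h,[(0,G[n],0)])[0][:2],h
def show(n,place):
    s=bot.observe(); p,h=tgt(n,place); y=np.degrees(s['tool_rot'][2])
    print(n,'t',s['clock'],'pos',np.round(s['position']*100,2),'tgt',np.round(p*100,2),round(h,1),'| d cm',np.round((p-s['position'][:2])*100,2),'yaw',round(y,2),'dyaw',round((h-y+180)%360-180,2),'rp',np.round(np.degrees(s['tool_rot'][:2]),2),'w',round(s['grip_width']*1e3,1),'F',np.round(s['force'],1),'q7',round(s['qpos'][6],2))
if __name__=='__main__':
    for a in sys.argv[1:]: show(a[:-1],a[-1]=='p')
E
python3 d.py c6g c6p c18g c18p syg syp slg slp; python3 -c "
from ov import *
for n in T: print(n,pose(n))"
python3 -m crank '{"travel":[[3.2,-10.1,-2],[3.2,-10.1,-2],[3.2,-10.1,-2],[3.2,-10.1,-2],[3.2,-10.1,-2]],"turn":[[0,0,-8.4],[0,0,-16.8],[0,0,-25.2],[0,0,-33.6],[0,0,-42]],"gripper":[0,0,0,0,0]}' 60; python3 d.py c6g
```

```text
c6 t 0.1 pos [25.7  56.94 23.08] tgt [41.76  6.31] -20.6 | d cm [ 16.06 -50.63] yaw 155.72 dyaw -176.35 rp [-179.94    0.  ] w 85.8 F [ 0.1 -0.8 -0.2] q7 -0.11
c6 t 0.1 pos [25.7  56.94 23.08] tgt [58.67 23.39] 88.2 | d cm [ 32.97 -33.55] yaw 155.72 dyaw -67.55 rp [-179.94    0.  ] w 85.8 F [ 0.1 -0.8 -0.2] q7 -0.11
c18 t 0.1 pos [25.7  56.94 23.08] tgt [41.87 25.23] -23.2 | d cm [ 16.17 -31.71] yaw 155.72 dyaw -178.89 rp [-179.94    0.  ] w 85.8 F [ 0.1 -0.8 -0.2] q7 -0.11
c18 t 0.1 pos [25.7  56.94 23.08] tgt [65.26 23.18] 88.2 | d cm [ 39.57 -33.76] yaw 155.72 dyaw -67.55 rp [-179.94    0.  ] w 85.8 F [ 0.1 -0.8 -0.2] q7 -0.11
sy t 0.1 pos [25.7  56.94 23.08] tgt [ 40.61 -12.89] -40.8 | d cm [ 14.91 -69.83] yaw 155.72 dyaw 163.46 rp [-179.94    0.  ] w 85.8 F [ 0.1 -0.8 -0.2] q7 -0.11
sy t 0.1 pos [25.7  56.94 23.08] tgt [ 58.55 -13.83] 87.7 | d cm [ 32.85 -70.77] yaw 155.72 dyaw -67.98 rp [-179.94    0.  ] w 85.8 F [ 0.1 -0.8 -0.2] q7 -0.11
sl t 0.1 pos [25.7  56.94 23.08] tgt [ 40.84 -37.15] -38.0 | d cm [ 15.15 -94.09] yaw 155.72 dyaw 166.33 rp [-179.94    0.  ] w 85.8 F [ 0.1 
[... 172 characters left out ...]
7 -0.11
c18 (array([0.3773 , 0.27005]), np.float64(-23.17812878008658), np.float64(0.2573737554608084))
c6 (array([0.37545, 0.07895]), np.float64(-20.633130656992233), np.float64(0.25228242110777355))
sy (array([ 0.3796, -0.106 ]), np.float64(-40.82452382528847), np.float64(0.16703772029095704))
sl (array([ 0.37215, -0.3432 ]), np.float64(-37.95523763031028), np.float64(0.26924830547284784))
clock: 0.6
position: [0.2893, 0.4682, 0.2113]
tool_rot: [-3.141, 0.0, 1.978]
force: [-0.4, 0.4, 0.2]
grip_width: 0.0853
finger_force: 0.0
c6 t 0.6 pos [28.93 46.82 21.13] tgt [41.76  6.31] -20.6 | d cm [ 12.83 -40.51] yaw 113.32 dyaw -133.96 rp [-1.7999e+02  1.0000e-02] w 85.3 F [-0.4  0.4  0.2] q7 -0.64
```

```bash
for i in 1 2 3; do python3 -m crank '{"travel":[[0.8,-2.5,-0.5],[1.6,-5,-1],[2.4,-7.6,-1.5],[2.8,-8.8,-2],[3.2,-10.1,-2]],"turn":[[0,0,-8.5],[0,0,-17],[0,0,-25.5],[0,0,-34],[0,0,-42.5]],"gripper":[0,0,0,0,0]}' |grep -v force; done; python3 d.py c6g
```

```text
clock: 1.1
position: [0.3211, 0.3666, 0.1907]
tool_rot: [-3.141, 0.001, 1.236]
grip_width: 0.085
clock: 1.6
position: [0.353, 0.2657, 0.1708]
tool_rot: [3.141, 0.001, 0.495]
grip_width: 0.0852
clock: 2.1
position: [0.385, 0.1648, 0.1509]
tool_rot: [3.141, 0.0, -0.247]
grip_width: 0.0854
c6 t 2.1 pos [38.5  16.48 15.09] tgt [41.76  6.31] -20.6 | d cm [  3.26 -10.17] yaw -14.17 dyaw -6.47 rp [1.7997e+02 2.0000e-02] w 85.4 F [-0.3 -0.  -0.4] q7 -1.87
```

```bash
python3 -m crank '{"travel":[[1.1,-3.4,-2],[2.2,-6.8,-4],[3.3,-10.2,-5],[3.3,-10.2,-7],[3.3,-10.2,-8]],"turn":[[0,0,-6.5],[0,0,-6.5],[0,0,-6.5],[0,0,-6.5],[0,0,-6.5]],"gripper":[0,0,0,0,0]}' |grep -v force;python3 d.py c6g
python3 - <<'E'
from ov import *
f=cap('top','pics/t1.png'); c=cv2.resize(f['pixels'][190:275,215:300,::-1],None,fx=6,fy=6,interpolation=cv2.INTER_CUBIC); cv2.imwrite('pics/t1c.png',c)
E
```

```text
clock: 2.6
position: [0.4177, 0.0628, 0.0702]
tool_rot: [3.141, 0.001, -0.356]
grip_width: 0.0856
c6 t 2.6 pos [41.77  6.28  7.02] tgt [41.76  6.31] -20.6 | d cm [-0.01  0.03] yaw -20.4 dyaw -0.23 rp [1.7995e+02 6.0000e-02] w 85.6 F [ 0.9 -0.1  0.6] q7 -1.55
```

View pics/t1c.png

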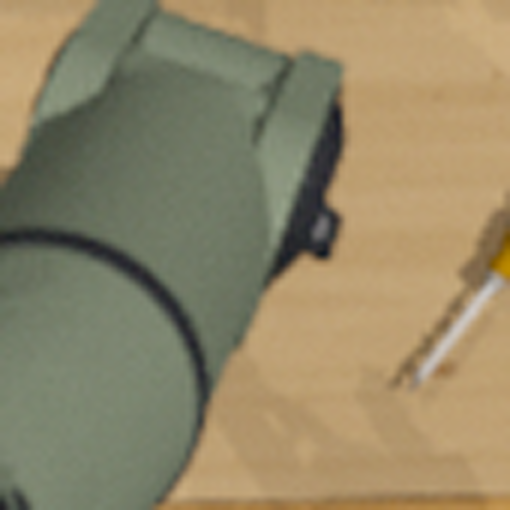

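The arm hides the grasp from the top camera, so I'll descend, grip, and judge from the opening.

```bash
python3 -m crank '{"travel":[[0,0,-3],[0,0,-5],[0,0,-6.5],[0,0,-6.5],[0,0,-6.5]],"turn":[[0,0,0],[0,0,0],[0,0,0],[0,0,0],[0,0,0]],"gripper":[0,0,0,0,0.3]}' 60
for i in 1 2; do python3 -m crank '{"travel":[[0,0,0],[0,0,0],[0,0,0],[0,0,0],[0,0,0]],"turn":[[0,0,0],[0,0,0],[0,0,0],[0,0,0],[0,0,0]],"gripper":[1,1,1,1,1]}' 60; done; python3 d.py c6p
```

```text
clock: 3.15
position: [0.418, 0.0641, 0.0068]
tool_rot: [-3.142, 0.0, -0.353]
force: [0.7, -0.1, -0.4]
grip_width: 0.0729
finger_force: 0.0
clock: 3.65
position: [0.4183, 0.0639, 0.0069]
tool_rot: [-3.141, -0.0, -0.354]
force: [-1.7, 0.6, 19.4]
grip_width: 0.021
finger_force: 58.0
clock: 4.15
position: [0.4183, 0.0639, 0.0069]
tool_rot: [-3.141, -0.0, -0.354]
force: [-2.7, 1.7, 18.6]
grip_width: 0.0208
finger_force: 58.0
c6 t 4.15 pos [41.83  6.39  0.69] tgt [58.67 23.39] 88.2 | d cm [16.84 17.  ] yaw -20.3 dyaw 108.47 rp [-1.7994e+02 -2.0000e-02] w 20.8 F [-2.7  1.7 18.6] q7 -1.44
```

```bash
python3 -m crank '{"travel":[[0,0,0.5],[0,0,1],[0,0,2],[0,0,3],[0,0,4]],"turn":[[0,0,0],[0,0,0],[0,0,0],[0,0,0],[0,0,0]],"gripper":[1,1,1,1,1]}' 60
python3 - <<'E'
from h import *
f=cap('side','pics/s1.png'); cv2.imwrite('pics/s1c.png',cv2.resize(f['pixels'][150:260,230:380,::-1],None,fx=4,fy=4,interpolation=cv2.INTER_CUBIC))
E
python3 d.py c6p
```

```text
clock: 4.65
position: [0.4179, 0.0637, 0.047]
tool_rot: [3.142, 0.0, -0.354]
force: [0.6, -0.1, -0.8]
grip_width: 0.0204
finger_force: 59.0
c6 t 4.7 pos [41.84  6.38  4.8 ] tgt [58.67 23.39] 88.2 | d cm [16.83 17.01] yaw -20.29 dyaw 108.46 rp [-1.7996e+02 -5.0000e-02] w 20.6 F [2.  1.  1.2] q7 -1.5
```

View pics/s1c.png

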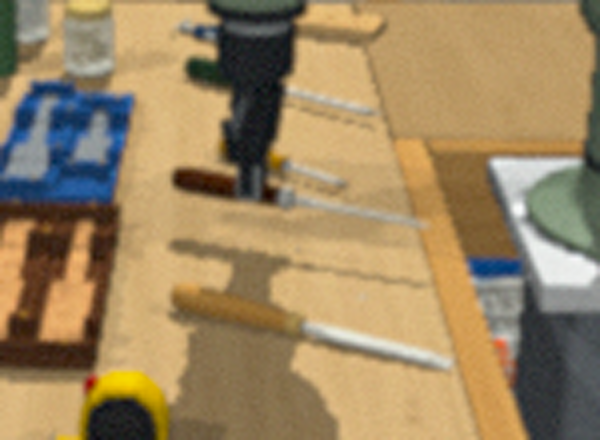

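The side view shows the narrow chisel lifted level in the fingers at about (260,185), clear of the others. I'll carry it to its bay.

```bash
for i in 1 2 3; do python3 -m crank '{"travel":[[1,1,1],[2.2,2.2,2],[3.4,3.4,2],[4.5,4.5,2],[5.6,5.7,2]],"turn":[[0,0,6],[0,0,14],[0,0,22],[0,0,29],[0,0,36]],"gripper":[1,1,1,1,1]}' 60|grep -v force; done; python3 d.py c6p
```

```text
clock: 5.2
position: [0.4744, 0.1212, 0.0663]
tool_rot: [3.142, -0.0, 0.28]
grip_width: 0.0206
clock: 5.7
position: [0.5303, 0.178, 0.0863]
tool_rot: [3.142, 0.0, 0.908]
grip_width: 0.021
clock: 6.2
position: [0.5863, 0.2349, 0.1062]
tool_rot: [-3.141, 0.0, 1.536]
grip_width: 0.021
c6 t 6.2 pos [58.63 23.49 10.62] tgt [58.67 23.39] 88.2 | d cm [ 0.04 -0.1 ] yaw 87.99 dyaw 0.18 rp [-1.7998e+02  2.0000e-02] w 21.0 F [ 0.5  0.9 -1.7] q7 -0.43
```

```bash
python3 -m crank '{"travel":[[0,-0.1,-1],[0,-0.1,-2.5],[0,-0.1,-4],[0,-0.1,-5.5],[0,-0.1,-6.1]],"turn":[[0,0,0],[0,0,0],[0,0,0],[0,0,0],[0,0,0]],"gripper":[1,1,1,1,1]}' 60|grep -v force; python3 d.py c6p
cat > look.py <<'E'
import sys
from h import *
tag=sys.argv[1]; rack=sys.argv[2]
b={'c':(160,140,275,205),'s':(255,140,370,205)}[rack]
g={'c':(200,190,270,250),'s':(215,160,275,215)}[rack]
f=cap('top',f'pics/{tag}_t.png'); a=cv2.resize(f['pixels'][b[1]:b[3],b[0]:b[2],::-1],(690,390),interpolation=cv2.INTER_CUBIC)
s=cap('side',f'pics/{tag}_s.png'); c=cv2.resize(s['pixels'][g[1]:g[3],g[0]:g[2],::-1],None,fx=3.4,fy=3.4,interpolation=cv2.INTER_CUBIC)
o=np.zeros((600,690,3),np.uint8); o[:390]=a; h=min(210,c.shape[0]); o[390:390+h,:c.shape[1]]=c[:h]
cv2.imwrite(f'pics/{tag}.png',o)
E
python3 look.py p1 c
```

```text
clock: 6.7
position: [0.5849, 0.2331, 0.043]
tool_rot: [-3.139, 0.001, 1.53]
grip_width: 0.0204
c6 t 6.7 pos [58.49 23.31  4.3 ] tgt [58.67 23.39] 88.2 | d cm [0.18 0.08] yaw 87.68 dyaw 0.49 rp [-1.7986e+02  8.0000e-02] w 20.4 F [ 0.3 -0.  -2.3] q7 -0.42
```

View pics/p1.png

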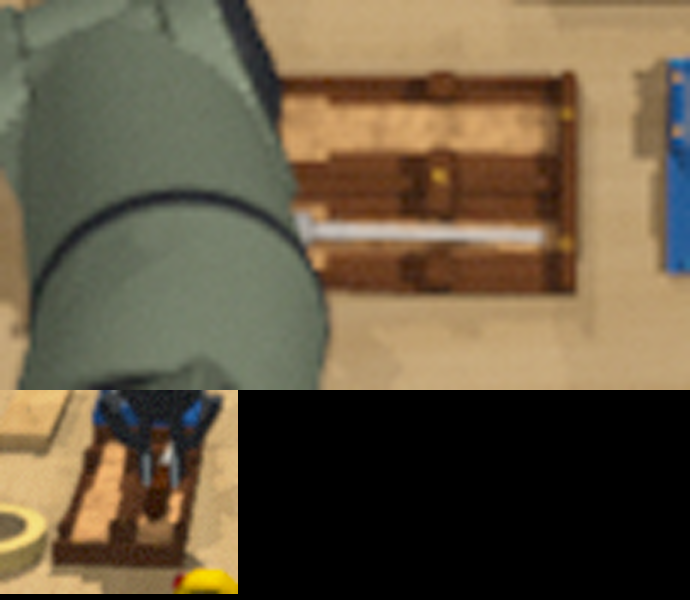

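The blade lies over the narrow slot, its tip at about (545,236) in the upper panel. I'll check that in rack coordinates.

```bash
cat > rk.py <<'E'
# usage: rk.py c|s z u v ... (pixels of look.py upper panel) -> rack-frame mm
import sys
from ov import *
f=load('top'); n=sys.argv[1]; z=float(sys.argv[2]); v=list(map(float,sys.argv[3:])); b={'c':(160,140),'s':(255,140)}[n]
x,y,a=R[n+'r']; h=np.radians(90+a)
for u,w in zip(v[::2],v[1::2]):
    q=px2w(f,[((u+.5)/6-.5+b[0],(w+.5)/6-.5+b[1])],z)[0][:2]-[x,y]
    print(np.round(1e3*np.array([q@[np.sin(h),-np.cos(h)],q@[np.cos(h),np.sin(h)]]),1))
E
python3 rk.py c .045 545 236 330 232; python3 d.py c6p
```

```text
[ -39.1 -133.6]
[-37.1  -8.7]
c6 t 6.8 pos [58.53 23.33  4.4 ] tgt [58.67 23.39] 88.2 | d cm [0.13 0.06] yaw 87.7 dyaw 0.47 rp [-1.799e+02  6.000e-02] w 20.7 F [-0.6  0.4 -1. ] q7 -0.42
```

```bash
python3 -m crank '{"travel":[[0.25,0.2,0],[0.25,0.2,0],[0.25,0.2,-0.4],[0.25,0.2,-0.8],[0.25,0.2,-1.2]],"turn":[[0,0,0.8],[0,0,0.8],[0,0,0.8],[0,0,0.8],[0,0,0.8]],"gripper":[1,1,1,1,1]}' 60
python3 -m crank '{"travel":[[0,0,-0.3],[0,0,-0.6],[0,0,-0.9],[0,0,-1.2],[0,0,-1.4]],"turn":[[0,0,0],[0,0,0],[0,0,0],[0,0,0],[0,0,0]],"gripper":[1,1,1,1,1]}' 60; python3 d.py c6p
```

```text
clock: 7.3
position: [0.5885, 0.2357, 0.033]
tool_rot: [3.142, -0.0, 1.545]
force: [-0.5, -0.1, -2.7]
grip_width: 0.0206
finger_force: 59.0
clock: 7.8
position: [0.5885, 0.2357, 0.019]
tool_rot: [-3.141, 0.0, 1.545]
force: [-0.1, -0.2, -1.8]
grip_width: 0.0206
finger_force: 59.0
c6 t 7.8 pos [58.85 23.57  1.9 ] tgt [58.67 23.39] 88.2 | d cm [-0.18 -0.17] yaw 88.52 dyaw -0.35 rp [-179.99    0.  ] w 20.6 F [-0.1 -0.2 -1.8] q7 -0.41
```

```bash
python3 -m crank '{"travel":[[0,0,-0.05],[0,0,-0.1],[0,0,-0.15],[0,0,-0.2],[0,0,-0.2]],"turn":[[0,0,0],[0,0,0],[0,0,0],[0,0,0],[0,0,0]],"gripper":[1,1,1,1,1]}' 60
python3 look.py p2 c
```

```text
clock: 8.3
position: [0.5885, 0.2357, 0.0173]
tool_rot: [3.142, -0.0, 1.545]
force: [-0.4, 0.0, -1.8]
grip_width: 0.0205
finger_force: 59.0
```

View pics/p2.png

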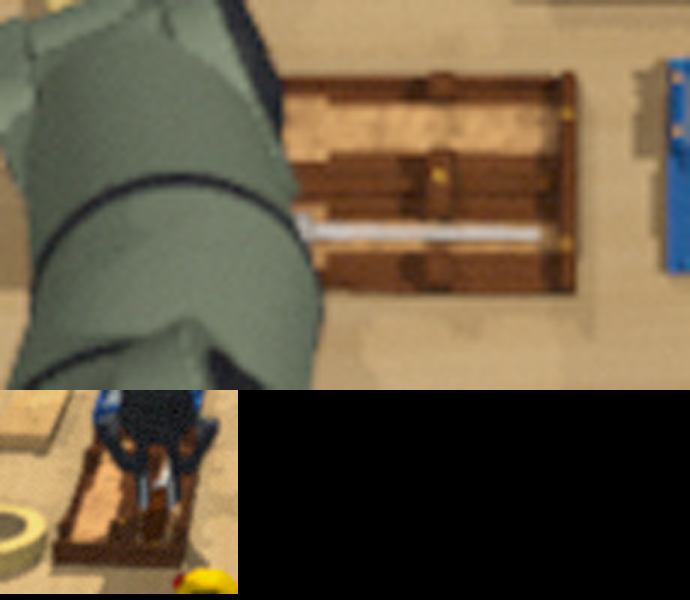

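The blade sits inside the narrow slot, tip at about (543,234), short of the stop. Next I'll touch down, open a little and rise.

```bash
python3 -m crank '{"travel":[[0,0,-0.05],[0,0,-0.1],[0,0,-0.15],[0,0,-0.15],[0,0,-0.15]],"turn":[[0,0,0],[0,0,0],[0,0,0],[0,0,0],[0,0,0]],"gripper":[1,1,1,1,1]}' 60
python3 -m crank '{"travel":[[0,0,0],[0,0,0],[0,0,0],[0,0,0],[0,0,0]],"turn":[[0,0,0],[0,0,0],[0,0,0],[0,0,0],[0,0,0]],"gripper":[0.7,0.6,0.5,0.5,0.5]}' 60
python3 -m crank '{"travel":[[0,0,0],[0,0,1],[0,0,3],[0,0,6],[0,0,9]],"turn":[[0,0,0],[0,0,0],[0,0,0],[0,0,0],[0,0,0]],"gripper":[0.5,0.5,0.5,0.5,0.5]}' 60; python3 d.py c18g
```

```text
clock: 8.9
position: [0.5887, 0.2358, 0.017]
tool_rot: [3.141, -0.0, 1.545]
force: [-7.1, -2.0, 20.2]
grip_width: 0.0206
finger_force: 61.4
clock: 9.4
position: [0.5885, 0.2357, 0.0157]
tool_rot: [-3.141, 0.0, 1.545]
force: [-0.3, -0.2, 0.2]
grip_width: 0.0427
finger_force: 0.0
clock: 9.9
position: [0.5884, 0.2356, 0.1074]
tool_rot: [-3.141, 0.0, 1.545]
force: [0.5, 0.1, 0.7]
grip_width: 0.0425
finger_force: 0.0
c18 t 9.9 pos [58.84 23.56 10.74] tgt [41.87 25.23] -23.2 | d cm [-16.97   1.68] yaw 88.51 dyaw -111.69 rp [-1.7999e+02  1.0000e-02] w 42.5 F [0.5 0.1 0.7] q7 -0.42
```

```bash
for i in 1 2 3; do python3 -m crank '{"travel":[[-1,0.1,0],[-2,0.2,0],[-3.2,0.3,0],[-4.4,0.4,0],[-5.65,0.55,0]],"turn":[[0,0,-7],[0,0,-15],[0,0,-23],[0,0,-30],[0,0,-37.2]],"gripper":[0.2,0,0,0,0]}' 60|grep -v force; done; python3 d.py c18g; python3 look.py p3 c
```

```text
clock: 10.4
position: [0.5317, 0.2413, 0.1066]
tool_rot: [-3.142, -0.001, 0.89]
grip_width: 0.0851
clock: 10.9
position: [0.4752, 0.2469, 0.1065]
tool_rot: [-3.141, -0.001, 0.241]
grip_width: 0.0852
clock: 11.4
position: [0.4186, 0.2525, 0.1064]
tool_rot: [-3.14, 0.0, -0.408]
grip_width: 0.0855
c18 t 11.4 pos [41.86 25.25 10.64] tgt [41.87 25.23] -23.2 | d cm [ 0.   -0.02] yaw -23.38 dyaw 0.2 rp [-1.7993e+02  2.0000e-02] w 85.5 F [ 0.3  0.3 -0.2] q7 -2.05
```

View pics/p3.png

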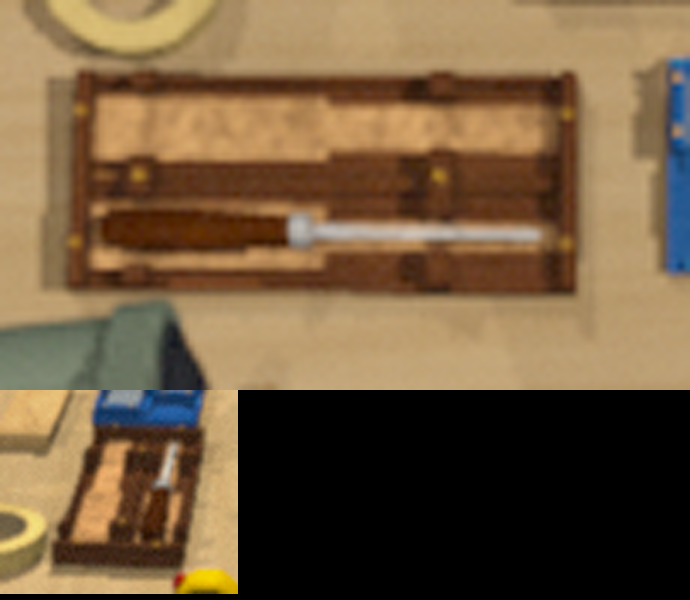

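The narrow chisel lies in its bay, butt at (102,229) and tip at (541,234) in the upper panel. Now the broad chisel.

```bash
python3 rk.py c .019 541 234; python3 rk.py c .0235 101 229; python3 -m crank '{"travel":[[0,0,-2],[0,0,-5],[0,0,-8],[0,0,-9.9],[0,0,-9.9]],"turn":[[0,0,0],[0,0,0],[0,0,0],[0,0,0],[0,0,0]],"gripper":[0,0,0,0,0]}' 60
for i in 1 2; do python3 -m crank '{"travel":[[0,0,0],[0,0,0],[0,0,0],[0,0,0],[0,0,0]],"turn":[[0,0,0],[0,0,0],[0,0,0],[0,0,0],[0,0,0]],"gripper":[1,1,1,1,1]}' 60; done; python3 -m crank '{"travel":[[0,0,0.5],[0,0,1],[0,0,2],[0,0,3],[0,0,4]],"turn":[[0,0,0],[0,0,0],[0,0,0],[0,0,0],[0,0,0]],"gripper":[1,1,1,1,1]}' 60;  python3 d.py c18p
```

```text
[ -33.  -130.5]
[-31.5 129.1]
clock: 12.0
position: [0.4189, 0.2517, 0.0054]
tool_rot: [3.14, 0.002, -0.4]
force: [1.0, -0.2, -0.6]
grip_width: 0.0856
finger_force: 0.0
clock: 12.5
position: [0.4193, 0.2525, 0.0075]
tool_rot: [-3.141, -0.0, -0.403]
force: [-3.4, -0.8, 16.2]
grip_width: 0.0207
finger_force: 58.1
clock: 13.0
position: [0.4192, 0.2525, 0.0076]
tool_rot: [-3.14, -0.0, -0.403]
force: [-2.7, -0.7, 16.1]
grip_width: 0.0207
finger_force: 58.2
clock: 13.5
position: [0.4191, 0.2523, 0.0478]
tool_rot: [-3.141, -0.0, -0.403]
force: [0.2, -0.0, -2.1]
grip_width: 0.0206
finger_force: 58.9
c18 t 13.5 pos [41.91 25.23  4.78] tgt [65.26 23.18] 88.2 | d cm [23.35 -2.04] yaw -23.08 dyaw 111.25 rp [-1.7999e+02 -1.0000e-02] w 20.6 F [ 0.2 -0.  -2.1] q7 -1.97
```

```bash
for i in 1 2 3; do python3 -m crank '{"travel":[[1,-0.1,1],[2.6,-0.2,2],[4.4,-0.4,3],[6.2,-0.5,3],[7.83,-0.62,3]],"turn":[[0,0,6],[0,0,14],[0,0,22],[0,0,30],[0,0,37.1]],"gripper":[1,1,1,1,1]}' 60|grep -v force; done; python3 d.py c18p
python3 -m crank '{"travel":[[0,0,-2],[0,0,-4],[0,0,-6],[0,0,-8],[0,0,-9]],"turn":[[0,0,0],[0,0,0],[0,0,0],[0,0,0],[0,0,0]],"gripper":[1,1,1,1,1]}' 60;python3 d.py c18p; python3 look.py p4 c; python3 d.py c18p
```

```text
clock: 14.0
position: [0.4983, 0.246, 0.0779]
tool_rot: [3.141, -0.001, 0.25]
grip_width: 0.0209
clock: 14.5
position: [0.5766, 0.2395, 0.1079]
tool_rot: [3.14, -0.0, 0.898]
grip_width: 0.0209
clock: 15.0
position: [0.6549, 0.2331, 0.1379]
tool_rot: [3.14, 0.001, 1.545]
grip_width: 0.0208
c18 t 15.0 pos [65.49 23.31 13.79] tgt [65.26 23.18] 88.2 | d cm [-0.22 -0.13] yaw 88.52 dyaw -0.35 rp [1.7994e+02 5.0000e-02] w 20.8 F [-1.7  0.8 -1.7] q7 -0.39
clock: 15.5
position: [0.6532, 0.2331, 0.0456]
tool_rot: [-3.14, 0.002, 1.54]
force: [0.1, -1.1, -2.1]
grip_width: 0.0207
finger_force: 58.9
c18 t 15.5 pos [65.32 23.31  4.56] tgt [65.26 23.18] 88.2 | d cm [-0.06 -0.12] yaw 88.22 dyaw -0.05 rp [-1.7992e+02  1.1000e-01] w 20.7 F [ 0.1 -1.1 -2.1] q7 -0.39
c18 t 15.6 pos [65.33 23.32  4.6 ] tgt [65.26 23.18] 88.2 | d cm [-0.07 -0.13] yaw 88.22 dyaw -0.05 rp [-1.7991e+02  9.0000e-02] w 20.9 F [ 0.1  0.1 -2.4] q7 -0.39
```

```bash
cat > bl.py <<'E'
# blade/shaft axis in rack frame: bl.py c|s z xmin xmax (mm)
import sys
from ov import *
f=load('top'); n=sys.argv[1]; z=float(sys.argv[2]); lo,hi=map(float,sys.argv[3:5])
hsv=cv2.cvtColor(cv2.resize(f['pixels'],None,fx=4,fy=4,interpolation=cv2.INTER_CUBIC),cv2.COLOR_RGB2HSV)
p=np.argwhere((hsv[:,:,1]<60)&(hsv[:,:,2]>float(sys.argv[5]) if len(sys.argv)>5 else (hsv[:,:,1]<60)&(hsv[:,:,2]>130))[:,::-1].astype(float)
x,y,a=R[n+'r']; h=np.radians(90+a)
q=px2w(f,(p+.5)/4-.5,z)[:,:2]-[x,y]; q=1e3*np.c_[q@[np.sin(h),-np.cos(h)],q@[np.cos(h),np.sin(h)]]
q=q[(q[:,0]>lo)&(q[:,0]<hi)&(abs(q[:,1])<155)]
print(len(q),'y',np.percentile(q[:,1],[.5,99.5]).round(1))
for a0 in range(-150,150,20):
    s=q[(q[:,1]>=a0)&(q[:,1]<a0+20)]
    if len(s)>10: print(a0+10,'mid x',round(np.mean(np.percentile(s[:,0],[3,97])),1),'w',round(np.ptp(np.percentile(s[:,0],[3,97])),1))
E
python3 bl.py c .047 5 62
```

```text
File "bl.py", line 6
    p=np.argwhere((hsv[:,:,1]<60)&(hsv[:,:,2]>float(sys.argv[5]) if len(sys.argv)>5 else (hsv[:,:,1]<60)&(hsv[:,:,2]>130))[:,::-1].astype(float)
                 ^
SyntaxError: '(' was never closed
```

```bash
sed -i 's/^p=np.*/p=np.argwhere((hsv[:,:,1]<70)\&(hsv[:,:,2]>120))[:,::-1].astype(float)/' bl.py; python3 bl.py c .047 5 62; echo ref c6; python3 bl.py c .019 -62 -5
```

```text
6776 y [-130.4   92.2]
-140 mid x 31.6 w 15.3
-120 mid x 31.5 w 17.1
-100 mid x 31.5 w 17.1
-80 mid x 31.9 w 18.0
-60 mid x 32.3 w 18.9
-40 mid x 32.3 w 18.9
-20 mid x 32.7 w 16.2
0 mid x 21.4 w 31.4
20 mid x 18.7 w 26.0
40 mid x 33.5 w 54.0
60 mid x 33.5 w 54.1
80 mid x 33.4 w 54.0
100 mid x 41.6 w 39.5
ref c6
7778 y [-123.8  110.7]
-120 mid x -33.6 w 6.4
-100 mid x -33.2 w 5.4
-80 mid x -32.4 w 7.2
-60 mid x -32.4 w 7.2
-40 mid x -32.9 w 6.3
-20 mid x -32.1 w 8.1
0 mid x -31.6 w 50.6
20 mid x -33.4 w 54.1
40 mid x -31.2 w 49.7
60 mid x -30.9 w 48.8
80 mid x -30.5 w 47.9
100 mid x -31.8 w 48.8
120 mid x -46.4 w 18.8
```

```bash
python3 -m crank '{"travel":[[0.05,0,-0.4],[0.05,0,-0.9],[0.05,0,-1.4],[0.05,0,-1.9],[0.05,0,-2.4]],"turn":[[0,0,0.4],[0,0,0.4],[0,0,0.4],[0,0,0.4],[0,0,0.4]],"gripper":[1,1,1,1,1]}' 60; python3 -m crank '{"travel":[[0,0,-0.1],[0,0,-0.2],[0,0,-0.3],[0,0,-0.4],[0,0,-0.4]],"turn":[[0,0,0],[0,0,0],[0,0,0],[0,0,0],[0,0,0]],"gripper":[1,1,1,1,1]}' 60
```

```text
clock: 16.1
position: [0.6544, 0.2336, 0.0225]
tool_rot: [3.142, -0.0, 1.547]
force: [-0.3, -0.8, -1.5]
grip_width: 0.0206
finger_force: 58.9
clock: 16.6
position: [0.6544, 0.2336, 0.0188]
tool_rot: [-3.142, 0.0, 1.547]
force: [-0.4, 0.2, -1.4]
grip_width: 0.0206
finger_force: 58.9
```

```bash
python3 -m crank '{"travel":[[0,0,-0.05],[0,0,-0.1],[0,0,-0.15],[0,0,-0.2],[0,0,-0.2]],"turn":[[0,0,0],[0,0,0],[0,0,0],[0,0,0],[0,0,0]],"gripper":[1,1,1,1,1]}' 60
python3 -m crank '{"travel":[[0,0,0],[0,0,0],[0,0,0],[0,0,0],[0,0,0]],"turn":[[0,0,0],[0,0,0],[0,0,0],[0,0,0],[0,0,0]],"gripper":[0.7,0.6,0.5,0.5,0.5]}' 60
python3 -m crank '{"travel":[[0,0,0],[0,0,1],[0,0,3],[0,0,6],[0,0,9]],"turn":[[0,0,0],[0,0,0],[0,0,0],[0,0,0],[0,0,0]],"gripper":[0.5,0.5,0.5,0.5,0.5]}' 60; python3 d.py syg
```

```text
clock: 17.1
position: [0.6546, 0.2336, 0.0177]
tool_rot: [3.141, -0.0, 1.546]
force: [-3.7, -1.4, 12.1]
grip_width: 0.0208
finger_force: 60.5
clock: 17.6
position: [0.6544, 0.2336, 0.0167]
tool_rot: [-3.142, 0.0, 1.547]
force: [0.3, 0.3, 0.1]
grip_width: 0.0429
finger_force: 0.0
clock: 18.1
position: [0.6543, 0.2335, 0.1084]
tool_rot: [-3.141, 0.0, 1.547]
force: [-0.3, -0.0, -0.4]
grip_width: 0.043
finger_force: 0.0
sy t 18.1 pos [65.43 23.35 10.84] tgt [ 40.61 -12.89] -40.8 | d cm [-24.83 -36.23] yaw 88.61 dyaw -129.44 rp [-1.7999e+02  1.0000e-02] w 43.0 F [-0.3 -0.  -0.4] q7 -0.38
```

```bash
for i in 1 2 3 4; do python3 -m crank '{"travel":[[-1,-1.5,0],[-2.2,-3.3,0],[-3.5,-5.2,0],[-4.9,-7.1,0],[-6.2,-9.05,0]],"turn":[[0,0,-6],[0,0,-13],[0,0,-20],[0,0,-26],[0,0,-32.4]],"gripper":[0.2,0,0,0,0]}' 60|grep -v force; done; python3 d.py syg; python3 look.py p5 c; python3 bl.py c .019 5 62
```

```text
clock: 18.6
position: [0.5919, 0.1425, 0.1076]
tool_rot: [3.141, -0.001, 0.977]
grip_width: 0.0851
clock: 19.1
position: [0.53, 0.0521, 0.1075]
tool_rot: [-3.141, -0.001, 0.411]
grip_width: 0.0855
clock: 19.6
position: [0.4681, -0.0383, 0.1075]
tool_rot: [-3.141, -0.001, -0.154]
grip_width: 0.0853
clock: 20.1
position: [0.4058, -0.1292, 0.1072]
tool_rot: [-3.141, -0.0, -0.72]
grip_width: 0.0856
sy t 20.1 pos [ 40.58 -12.92  10.72] tgt [ 40.61 -12.89] -40.8 | d cm [0.03 0.03] yaw -41.27 dyaw 0.45 rp [-1.7994e+02 -1.0000e-02] w 85.6 F [ 0.3 -0.5 -0.9] q7 -1.48
2803 y [-131.3    1.9]
-140 mid x 33.2 w 14.7
-120 mid x 32.8 w 17.4
-100 mid x 33.6 w 17.4
-80 mid x 33.6 w 17.4
-60 mid x 33.5 w 17.4
-40 mid x 34.0 w 16.5
-20 mid x 34.4 w 15.6
0 mid x 34.2 w 8.6
```

The broad chisel is placed (blade centred at x≈33.5 mm, tip at -131). Now the short screwdriver.

```bash
python3 -m crank '{"travel":[[0,0,-2],[0,0,-5],[0,0,-8],[0,0,-10.1],[0,0,-10.1]],"turn":[[0,0,0.4],[0,0,0.4],[0,0,0.4],[0,0,0.4],[0,0,0.4]],"gripper":[0,0,0,0,0]}' 60
for i in 1 2; do python3 -m crank '{"travel":[[0,0,0],[0,0,0],[0,0,0],[0,0,0],[0,0,0]],"turn":[[0,0,0],[0,0,0],[0,0,0],[0,0,0],[0,0,0]],"gripper":[1,1,1,1,1]}' 60; done; python3 -m crank '{"travel":[[0,0,0.5],[0,0,1],[0,0,2],[0,0,3],[0,0,4]],"turn":[[0,0,0],[0,0,0],[0,0,0],[0,0,0],[0,0,0]],"gripper":[1,1,1,1,1]}' 60;  python3 d.py syp
```

```text
clock: 20.7
position: [0.4056, -0.1282, 0.0043]
tool_rot: [3.141, 0.003, -0.708]
force: [-0.3, -0.2, 0.6]
grip_width: 0.0856
finger_force: 0.0
clock: 21.2
position: [0.407, -0.1282, 0.0066]
tool_rot: [-3.14, -0.001, -0.708]
force: [-1.3, 2.3, 22.2]
grip_width: 0.0241
finger_force: 57.7
clock: 21.7
position: [0.4069, -0.1282, 0.0066]
tool_rot: [-3.14, -0.001, -0.708]
force: [-2.5, 1.7, 21.9]
grip_width: 0.0241
finger_force: 57.8
clock: 22.2
position: [0.4064, -0.1283, 0.0465]
tool_rot: [-3.142, 0.0, -0.708]
force: [-0.4, -0.2, -0.5]
grip_width: 0.024
finger_force: 59.4
sy t 22.2 pos [ 40.64 -12.83   4.65] tgt [ 58.55 -13.83] 87.7 | d cm [17.91 -1.  ] yaw -40.58 dyaw 128.32 rp [-180.    0.] w 24.0 F [-0.4 -0.2 -0.5] q7 -1.36
```

```bash
for i in 1 2 3 4; do python3 -m crank '{"travel":[[0.7,0,1],[1.6,-0.1,2],[2.6,-0.1,2],[3.6,-0.2,2],[4.5,-0.2,2]],"turn":[[0,0,5],[0,0,12],[0,0,19],[0,0,26],[0,0,32.1]],"gripper":[1,1,1,1,1]}' 60|grep -v force; done; python3 d.py syp
python3 -m crank '{"travel":[[0,0,-2],[0,0,-4],[0,0,-6],[0,0,-7.5],[0,0,-8]],"turn":[[0,0,0],[0,0,0],[0,0,0],[0,0,0],[0,0,0]],"gripper":[1,1,1,1,1]}' 60;python3 look.py p6 s; python3 d.py syp; python3 bl.py s .05 -62 -5
```

```text
clock: 22.7
position: [0.4519, -0.1304, 0.0663]
tool_rot: [3.141, -0.0, -0.143]
grip_width: 0.0236
clock: 23.2
position: [0.4968, -0.1325, 0.0862]
tool_rot: [3.141, 0.0, 0.417]
grip_width: 0.0239
clock: 23.7
position: [0.5417, -0.1346, 0.1062]
tool_rot: [3.141, 0.001, 0.977]
grip_width: 0.0239
clock: 24.2
position: [0.5866, -0.1367, 0.1261]
tool_rot: [-3.141, 0.001, 1.537]
grip_width: 0.0236
sy t 24.2 pos [ 58.66 -13.67  12.61] tgt [ 58.55 -13.83] 87.7 | d cm [-0.11 -0.16] yaw 88.09 dyaw -0.35 rp [-1.7998e+02  5.0000e-02] w 23.6 F [-0.1  0.1 -0.7] q7 0.13
clock: 24.7
position: [0.5856, -0.1363, 0.0445]
tool_rot: [-3.139, 0.0, 1.533]
force: [0.0, 0.7, -0.4]
grip_width: 0.0239
finger_force: 59.4
sy t 24.8 pos [ 58.62 -13.64   4.55] tgt [ 58.55 -13.83] 87.7 | d cm [-0.07 -0.19] yaw 87.82 dyaw -0.08 rp [-1.7994e+02  1.0000e-02] w 23.5 F [-0.1  0.3 -0.6] q7 0.13
3747 y [-149.5   62.1]
-140 mid x -33.2 w 53.3
-100 mid x -35.0 w 52.3
-80 mid x -33.4 w 54.2
-60 mid x -34.7 w 52.0
-40 mid x -40.1 w 41.7
-20 mid x -56.2 w 11.5
60 mid x -57.1 w 2.6
80 mid x -6.8 w 2.4
```

View pics/p6.png

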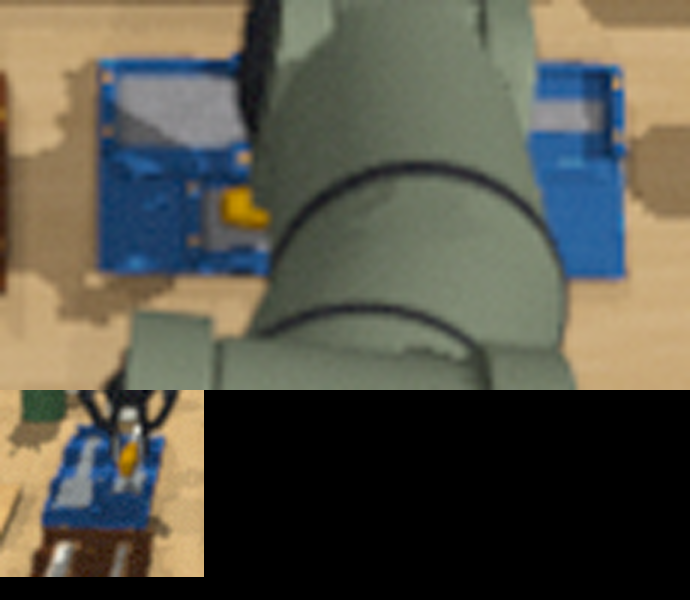

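The short driver is over its bay, its yellow butt at (222,208) in the upper panel; the arm covers the shaft.

```bash
python3 rk.py s .05 222 208 240 208
```

```text
[-34.3  85.4]
[-34.2  74.9]
```

```bash
python3 -m crank '{"travel":[[0.05,0.1,-0.4],[0.05,0.1,-0.9],[0.05,0.1,-1.4],[0.05,0.1,-1.9],[0.05,0.1,-2.4]],"turn":[[0,0,0],[0,0,0],[0,0,0],[0,0,0],[0,0,0]],"gripper":[1,1,1,1,1]}' 60; python3 -m crank '{"travel":[[0,0,-0.1],[0,0,-0.2],[0,0,-0.3],[0,0,-0.4],[0,0,-0.4]],"turn":[[0,0,0],[0,0,0],[0,0,0],[0,0,0],[0,0,0]],"gripper":[1,1,1,1,1]}' 60; python3 d.py syp
```

```text
clock: 25.3
position: [0.5869, -0.1354, 0.0214]
tool_rot: [-3.142, 0.0, 1.533]
force: [0.3, 0.0, -0.9]
grip_width: 0.0237
finger_force: 59.4
clock: 25.8
position: [0.5869, -0.1354, 0.0178]
tool_rot: [-3.142, 0.0, 1.533]
force: [-0.3, 0.1, -0.3]
grip_width: 0.0242
finger_force: 59.4
sy t 25.8 pos [ 58.69 -13.54   1.78] tgt [ 58.55 -13.83] 87.7 | d cm [-0.14 -0.29] yaw 87.81 dyaw -0.07 rp [-180.    0.] w 24.2 F [-0.3  0.1 -0.3] q7 0.13
```

```bash
python3 -m crank '{"travel":[[0,0,-0.05],[0,0,-0.1],[0,0,-0.15],[0,0,-0.2],[0,0,-0.2]],"turn":[[0,0,0],[0,0,0],[0,0,0],[0,0,0],[0,0,0]],"gripper":[1,1,1,1,1]}' 60
python3 -m crank '{"travel":[[0,0,0],[0,0,0],[0,0,0],[0,0,0],[0,0,0]],"turn":[[0,0,0],[0,0,0],[0,0,0],[0,0,0],[0,0,0]],"gripper":[0.7,0.6,0.5,0.5,0.5]}' 60
python3 -m crank '{"travel":[[0,0,0],[0,0,1],[0,0,3],[0,0,6],[0,0,9]],"turn":[[0,0,0],[0,0,0],[0,0,0],[0,0,0],[0,0,0]],"gripper":[0.5,0.5,0.5,0.5,0.5]}' 60; python3 d.py slg
```

```text
clock: 26.3
position: [0.5871, -0.1354, 0.0167]
tool_rot: [3.141, -0.0, 1.533]
force: [-6.7, 1.7, 17.2]
grip_width: 0.0242
finger_force: 61.2
clock: 26.8
position: [0.5869, -0.1355, 0.0157]
tool_rot: [-3.141, 0.0, 1.533]
force: [-0.1, 0.9, -0.5]
grip_width: 0.0422
finger_force: 0.0
clock: 27.3
position: [0.5867, -0.1354, 0.1073]
tool_rot: [-3.141, -0.0, 1.533]
force: [-0.4, 0.0, -0.1]
grip_width: 0.0429
finger_force: 0.0
sl t 27.3 pos [ 58.67 -13.54  10.73] tgt [ 40.84 -37.15] -38.0 | d cm [-17.83 -23.61] yaw 87.81 dyaw -125.77 rp [-179.98   -0.  ] w 42.9 F [-0.4  0.  -0.1] q7 0.12
```

```bash
for i in 1 2 3 4; do python3 -m crank '{"travel":[[-0.7,-1,0],[-1.6,-2.2,0],[-2.6,-3.4,0],[-3.6,-4.7,0],[-4.45,-5.9,0]],"turn":[[0,0,-6],[0,0,-13],[0,0,-20],[0,0,-26],[0,0,-31.45]],"gripper":[0.2,0,0,0,0]}' 60|grep -v force; done; python3 d.py slg; python3 look.py p7 s
cat > hd.py <<'E'
# handle extents in rack frame
import sys
from ov import *
f=load('top')
def go(n,z,lo,hi,xr):
    hsv=cv2.cvtColor(cv2.resize(f['pixels'],None,fx=4,fy=4,interpolation=cv2.INTER_CUBIC),cv2.COLOR_RGB2HSV)
    p=np.argwhere(cv2.inRange(hsv,lo,hi)>0)[:,::-1].astype(float)
    x,y,a=R[n]; h=np.radians(90+a); q=px2w(f,(p+.5)/4-.5,z)[:,:2]-[x,y]; q=1e3*np.c_[q@[np.sin(h),-np.cos(h)],q@[np.cos(h),np.sin(h)]]
    q=q[(q[:,0]>xr[0])&(q[:,0]<xr[1])&(abs(q[:,1])<155)]
    if len(q)<20: print('none');return
    print(len(q),'x',np.percentile(q[:,0],[1,99]).round(1),'y',np.percentile(q[:,1],[.5,99.5]).round(1),'slope deg',round(np.degrees(np.polyfit(q[:,1],q[:,0],1)[0]),2))
dz=float(sys.argv[1]) if len(sys.argv)>1 else .01
print('yellow');go('sr',.021,(18,190,110),(32,255,255),(-62,-5)); print('green');go('sr',dz+.013,(50,60,20),(90,255,140),(5,62))
E
python3 hd.py
```

```text
clock: 27.8
position: [0.542, -0.195, 0.1066]
tool_rot: [3.141, -0.0, 0.979]
grip_width: 0.0853
clock: 28.3
position: [0.4976, -0.2539, 0.1066]
tool_rot: [3.141, -0.001, 0.43]
grip_width: 0.0854
clock: 28.8
position: [0.4532, -0.3128, 0.1065]
tool_rot: [-3.141, -0.001, -0.118]
grip_width: 0.0854
clock: 29.3
position: [0.4087, -0.3718, 0.1065]
tool_rot: [-3.141, -0.001, -0.667]
grip_width: 0.0854
sl t 29.3 pos [ 40.87 -37.18  10.65] tgt [ 40.84 -37.15] -38.0 | d cm [-0.03  0.03] yaw -38.23 dyaw 0.28 rp [-1.7995e+02 -4.0000e-02] w 85.4 F [0.5 0.7 0.6] q7 -1.08
yellow
2171 x [-44.  -22.1] y [-0.4 85.7] slope deg -0.24
green
none
```

The short driver is seated (handle centred at x=-33, butt at +86). Now the long one.

```bash
python3 -m crank '{"travel":[[0,0,-2],[0,0,-5],[0,0,-8],[0,0,-9.9],[0,0,-9.9]],"turn":[[0,0,0.3],[0,0,0.3],[0,0,0.3],[0,0,0.3],[0,0,0.3]],"gripper":[0,0,0,0,0]}' 60
for i in 1 2; do python3 -m crank '{"travel":[[0,0,0],[0,0,0],[0,0,0],[0,0,0],[0,0,0]],"turn":[[0,0,0],[0,0,0],[0,0,0],[0,0,0],[0,0,0]],"gripper":[1,1,1,1,1]}' 60; done; python3 -m crank '{"travel":[[0,0,0.5],[0,0,1],[0,0,2],[0,0,3],[0,0,4]],"turn":[[0,0,0],[0,0,0],[0,0,0],[0,0,0],[0,0,0]],"gripper":[1,1,1,1,1]}' 60;  python3 d.py slp
```

```text
clock: 29.9
position: [0.4087, -0.37, 0.0052]
tool_rot: [-3.141, 0.003, -0.655]
force: [0.3, 0.6, 0.3]
grip_width: 0.0853
finger_force: 0.0
clock: 30.4
position: [0.4094, -0.3715, 0.0078]
tool_rot: [-3.141, -0.001, -0.657]
force: [-2.3, 3.7, 15.6]
grip_width: 0.0254
finger_force: 57.9
clock: 30.9
position: [0.4094, -0.3715, 0.0078]
tool_rot: [-3.141, -0.001, -0.657]
force: [-2.4, 3.5, 14.1]
grip_width: 0.0252
finger_force: 57.9
clock: 31.4
position: [0.409, -0.3715, 0.0479]
tool_rot: [-3.142, -0.0, -0.658]
force: [0.2, 0.5, -0.8]
grip_width: 0.025
finger_force: 58.9
sl t 31.4 pos [ 40.9  -37.15   4.79] tgt [ 65.19 -12.99] 87.7 | d cm [24.29 24.15] yaw -37.68 dyaw 125.42 rp [-1.8e+02 -2.0e-02] w 25.0 F [ 0.2  0.5 -0.8] q7 -1.02
```

```bash
for i in 1 2 3 4; do python3 -m crank '{"travel":[[0.9,0.9,1],[2.2,2.2,2],[3.5,3.5,2],[4.9,4.9,2],[6.1,6.1,2]],"turn":[[0,0,5],[0,0,12],[0,0,19],[0,0,25],[0,0,31.4]],"gripper":[1,1,1,1,1]}' 60|grep -v force; done; python3 d.py slp
python3 -m crank '{"travel":[[0,0,-2],[0,0,-4],[0,0,-6],[0,0,-7.5],[0,0,-8.1]],"turn":[[0,0,0],[0,0,0],[0,0,0],[0,0,0],[0,0,0]],"gripper":[1,1,1,1,1]}' 60;python3 look.py p8 s; python3 d.py slp; python3 hd.py .04
```

```text
clock: 31.9
position: [0.4708, -0.3097, 0.0676]
tool_rot: [3.141, -0.001, -0.105]
grip_width: 0.025
clock: 32.4
position: [0.5316, -0.2487, 0.0876]
tool_rot: [3.141, -0.0, 0.443]
grip_width: 0.0252
clock: 32.9
position: [0.5925, -0.1878, 0.1076]
tool_rot: [3.141, 0.0, 0.991]
grip_width: 0.0248
clock: 33.4
position: [0.6535, -0.1269, 0.1276]
tool_rot: [3.141, 0.001, 1.539]
grip_width: 0.0254
sl t 33.4 pos [ 65.35 -12.69  12.76] tgt [ 65.19 -12.99] 87.7 | d cm [-0.16 -0.3 ] yaw 88.17 dyaw -0.43 rp [1.7999e+02 5.0000e-02] w 25.4 F [ 0.2  0.2 -0.8] q7 0.1
clock: 33.9
position: [0.6523, -0.1274, 0.0447]
tool_rot: [-3.14, 0.0, 1.534]
force: [-0.5, 0.5, -1.5]
grip_width: 0.0254
finger_force: 58.9
sl t 34.0 pos [ 65.27 -12.75   4.54] tgt [ 65.19 -12.99] 87.7 | d cm [-0.08 -0.25] yaw 87.92 dyaw -0.18 rp [-1.7995e+02  2.0000e-02] w 24.9 F [-0.9 -0.6 -1.2] q7 0.1
yellow
none
green
1902 x [18.7 45.9] y [ 77.3 136.8] slope deg -1.81
```

```bash
python3 -m crank '{"travel":[[0.05,0,-0.4],[0.05,0,-0.9],[0.05,0,-1.4],[0.05,0,-1.9],[0.05,0,-2.3]],"turn":[[0,0,-0.1],[0,0,-0.1],[0,0,-0.1],[0,0,-0.1],[0,0,-0.1]],"gripper":[1,1,1,1,1]}' 60; python3 -m crank '{"travel":[[0,0,-0.1],[0,0,-0.2],[0,0,-0.3],[0,0,-0.4],[0,0,-0.4]],"turn":[[0,0,0],[0,0,0],[0,0,0],[0,0,0],[0,0,0]],"gripper":[1,1,1,1,1]}' 60; python3 d.py slp
```

```text
clock: 34.5
position: [0.6533, -0.1274, 0.0223]
tool_rot: [-3.141, -0.0, 1.533]
force: [0.5, 1.2, -0.8]
grip_width: 0.0252
finger_force: 58.9
clock: 35.0
position: [0.6534, -0.1274, 0.0187]
tool_rot: [-3.142, -0.0, 1.533]
force: [-0.0, 0.8, -0.6]
grip_width: 0.0251
finger_force: 58.9
sl t 35.0 pos [ 65.34 -12.74   1.87] tgt [ 65.19 -12.99] 87.7 | d cm [-0.15 -0.25] yaw 87.82 dyaw -0.08 rp [-180.   -0.] w 25.1 F [-0.   0.8 -0.6] q7 0.1
```

No early contact, so it is down in the slots. I'll touch down, release, rise, and move the arm clear.

```bash
python3 -m crank '{"travel":[[0,0,-0.05],[0,0,-0.1],[0,0,-0.15],[0,0,-0.2],[0,0,-0.2]],"turn":[[0,0,0],[0,0,0],[0,0,0],[0,0,0],[0,0,0]],"gripper":[1,1,1,1,1]}' 60
python3 -m crank '{"travel":[[0,0,0],[0,0,0],[0,0,0],[0,0,0],[0,0,0]],"turn":[[0,0,0],[0,0,0],[0,0,0],[0,0,0],[0,0,0]],"gripper":[0.7,0.6,0.5,0.5,0.5]}' 60
python3 -m crank '{"travel":[[0,0,0],[0,0,1],[0,0,3],[0,0,6],[0,0,9]],"turn":[[0,0,0],[0,0,0],[0,0,0],[0,0,0],[0,0,0]],"gripper":[0.5,0.5,0.5,0.5,0.5]}' 60
for i in 1 2 ; do python3 -m crank '{"travel":[[-2,-2,0.5],[-4.5,-5,1],[-7,-8,1],[-9.5,-11,1],[-12,-13,1]],"turn":[[0,0,0],[0,0,-5],[0,0,-10],[0,0,-15],[0,0,-20]],"gripper":[0.5,0.5,0.5,0.5,0.5]}' |grep -v force; done
python3 look.py p9 s; python3 hd.py .01
python3 -c "
import cv2
a=cv2.imread('pics/p9_t.png')[125:205,160:375]; cv2.imwrite('pics/fin.png',cv2.resize(a,None,fx=3.7,fy=3.7,interpolation=cv2.INTER_CUBIC))"
```

```text
clock: 35.5
position: [0.6536, -0.1276, 0.0178]
tool_rot: [3.141, 0.0, 1.533]
force: [-5.0, 0.1, 14.5]
grip_width: 0.0253
finger_force: 60.3
clock: 36.0
position: [0.6534, -0.1274, 0.0167]
tool_rot: [-3.141, -0.0, 1.533]
force: [-0.0, -0.1, -0.2]
grip_width: 0.0427
finger_force: 0.0
clock: 36.5
position: [0.6533, -0.1274, 0.1083]
tool_rot: [-3.141, 0.0, 1.533]
force: [-0.2, 0.7, 0.1]
grip_width: 0.0426
finger_force: 0.0
clock: 37.0
position: [0.5322, -0.2596, 0.1177]
tool_rot: [3.14, 0.0, 1.178]
grip_width: 0.0428
clock: 37.5
position: [0.4122, -0.3894, 0.1277]
tool_rot: [3.14, 0.0, 0.83]
grip_width: 0.0425
yellow
2170 x [-44.  -22.1] y [-0.4 85.7] slope deg -0.31
green
3311 x [19.7 48.2] y [ 27.5 136.6] slope deg -0.78
```

View pics/fin.png

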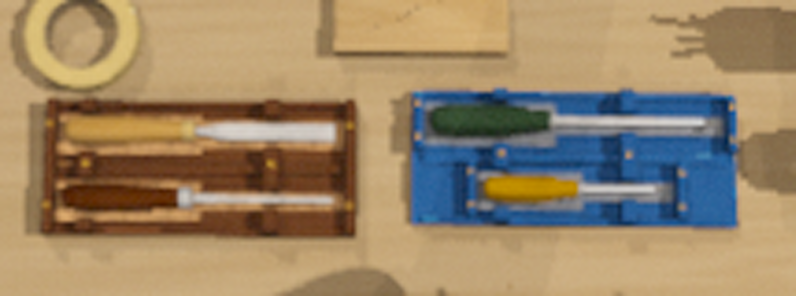

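All four tools lie in their bays: broad chisel (200,130), narrow (200,197), long driver (575,122), short (570,188). The arm is clear, so I'm handing in.

```bash
python3 -m crank '{"travel":[[0,0,1],[0,0,1],[0,0,1],[0,0,1],[0,0,1]],"turn":[[0,0,0],[0,0,0],[0,0,0],[0,0,0],[0,0,0]],"gripper":[0.5,0.5,0.5,0.5,0.5]}' |head -2; python3 -c "
from workcell import bot; print(bot.job_done())"
```

```text
clock: 38.1
position: [0.4137, -0.387, 0.1367]
the job is handed in; nothing more can be done
None
```

All four tools are lying in their own bays, the last picture shows each one seated on its outline, and the job was handed in at 38 s.

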